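# Balance the check weight on the weighing sensor's dome

## Robot

A 6-joint arm with a two-finger parallel gripper is mounted at the origin on the work surface. World frame = base frame: x ahead of the robot, y to its left, z up, the work surface at z = 0. Lengths are in m, angles in rad, forces in N, time in s.
With the tool pointing down it reaches from about 0.35 to 1 m from the base axis. Payload 7.1 kg.
Tool frame: the origin (TCP) lies between the finger pads; the fingertips stand 25 mm ahead of it and the grasp point (between the pads) lies 6 mm ahead of it; x points along the fingers, z is the direction in which the jaws open and shut, and the axes are right-handed (so a half turn about x gives the same grasp; the last joint's range is limited). The gripper opens to 85 mm and grips with 20 to 120 N. Pads are 22 mm wide; open, the fingers measure 114 mm over their backs; the gripper's body (76 mm by 85 mm) begins 54 mm behind the grasp point. The pads swing forward as they close: fully open they stand 13 mm farther back than shut.
Start: joints at [1.12, 0.423, 1.63, -0, 1.089, -0.019], TCP at [0.262, 0.568, 0.256] pointing down, gripper open.
Joint ranges: [-3, 3], [-0.9, 2.11], [0.09, 2.58], [-1.31, 4.45], [0.11, 2.69], [-2.54, 2.54]. Speed limits (rad/s): [2.39, 2.39, 3.01, 3.14, 3.14, 3.14].

## Interface

Orientations are given as a 3x3 rotation matrix whose columns are the frame's x, y, z axes.
In Python, from plant import env gives the robot as it stands.
- The arm moves only by the shell command python3 -m handwheel 'ROWS' [FORCE]. ROWS is a JSON object of lists of equal length, an entry for each row: "grip": the closure, from -1 (fully open) to 1 (shut); "offset": the shift along the tool's x, y, z normalised to -1 to 1, where 1 is 300 mm, a list of three; "twist": the turn, a rotation vector about the tool's x, y, z normalised to -1 to 1, where 1 is 2 pi rad, a list of three. A call has exactly 10 rows; each row shifts and turns the commanded pose from where the row before left it, along the tool's axes as they then stand; what a row does not reach is not made up. A row lasts 1/8 s, in which the tool goes at most 62.5 mm and 10.7 degrees, less where a joint would pass 70% of its speed; a pose out of reach is approached as far as the arm can. A call with a number of a shift or a turn outside -1 to 1 is refused whole. A call with a gripper value outside its range is refused whole. The fingers move at their own pace and stop on an object; FORCE is the grip in N (left out, the last holds). Time passes only in rows, so rows that do not move let the fingers close, or fill a call up. It gives the time, the measured TCP pose, the force and the opening at its end, in the units of the state.
- env.get_state(): the state, without advancing time (a new reading comes with each control period).
- env.read_camera(name): name is "side" or "top"; returns a dict with "color" (384x512x3 uint8, blue, green, red), "fx", "fy", "cx", "cy" (pixels), "R" (3x3) and "t" (3): a world point X has camera coordinates R X + t. Camera axes: x right, y down, z forward; pixel columns grow to the right and rows downward; lengths in m; the calibration is good to about 2 mm. A picture is of the moment at which its call begins. There is no depth.
- env.finish_job(): hands the job in, once; it reports no verdict.
The state is a dict: "clock": time; "joint_positions": joint angles; "qd": joint speeds; "effort": joint torques, N m; "ee_pos": TCP position; "orientation": TCP orientation; "ft_force": force on the tool from outside, world axes, zero at the start; "wrist_torque": the same for the moment, N m; "opening": opening from 0.0 (shut) to 1.0 (fully open).
Only numpy, scipy, OpenCV 4.12 (cv2) and the standard library are available. Lean on these libraries where they do the work, as an engineer would, in place of code of your own. Each camera call takes 0.05 s, during which the arm holds its last target.

## Task

Three knobbed steel check weights stand on the lab bench. Take the middle-sized one and set it gently, not dropped, upright on the centre of the weighing sensor's domed cap, so that it stays balanced there by itself. Leave the small and the large weight standing where they are.

Things in the scene. Friction and masses are not known exactly. Their poses are not given: they have to be found in the camera images.
- weight_medium: The middle-sized of three steel check weights, the one to place: an upright cylinder 44 mm in diameter, 36 mm tall (grip here), with a neck and a 22 mm knob above, 54 mm tall in all; about 0.5 kg. Origin at the centre of its flat underside, z up; yaw does not matter. On the bench, over 120 mm centre to centre from the other weights; the three stand in any order.
- weight_small: The small steel check weight, same shape: cylinder 30 mm in diameter and 26 mm tall, 42 mm tall with its knob. Leave it alone. Origin at the centre of its underside, z up.
- weight_large: The large steel check weight, same shape: cylinder 58 mm in diameter and 46 mm tall, 68 mm tall with its knob. Leave it alone. Origin at the centre of its underside, z up.
- cap_top (a point): Highest point of the weighing sensor's domed cap, 52 mm above the bench, z up. Sensor, fixed: dark square foot plate 120 mm wide, 10 mm thick; round grey housing, 96 mm in diameter, up to 34 mm; round bare-metal cap, 84 mm in diameter, its convex top part of a sphere of 90 mm radius. A weight leans about 1 degree for each mm off-centre and far off it slides off.

How it is judged:
By the outcome, as a careful person would: the job done as asked, in the order asked, and still so for the second after the job is handed in, with the robot touching nothing.
It also fails if it takes over 38 s, if anything falls off the work surface, if the arm or the gripper's body presses on something with over 40 N, if the wrist force passes 120 N, or if a joint passes its speed limit or range.

## Working session

There is one attempt and no reset: what is moved stays moved. The work goes in short steps, Python scripts to look and compute and a shell command to move; the robot and the scene stay as the last step left them, time stands still between calls to the robot, and variables do not carry over. Pictures are saved under pics/ and viewed, and the job is handed in when it is done.

```bash
mkdir -p pics; ls; python3 - <<'E'
from plant import env
import cv2,numpy as np
s=env.get_state()
for k in s: print(k,np.round(s[k],4).tolist())
for n in("top","side"):
    c=env.read_camera(n); cv2.imwrite(f"pics/{n}0.png",c["color"]); print(n,c["fx"],c["fy"],c["cx"],c["cy"],np.round(c["R"],4).tolist(),np.round(c["t"],4).tolist())
E
```

```text
pics
clock 0.0
joint_positions [1.12, 0.4239, 1.6307, -0.0, 1.0886, -0.019]
qd [0.0007, 0.0007, -0.0009, -0.0017, -0.0006, -0.0015]
effort [-0.0001, -55.739, -28.1743, -0.0001, 0.0074, -0.0]
ee_pos [0.2613, 0.5672, 0.2555]
orientation [[-0.0007, -0.9082, 0.4185], [-0.0014, 0.4185, 0.9082], [-1.0, 0.0, -0.0016]]
ft_force [-0.5289, -0.1187, 0.6453]
wrist_torque [0.031, 0.0169, 0.0082]
opening 1.0004
top 445.0909697602954 445.0909697602954 259.3075961030064 197.12275866773732 [[0.0101, -0.9996, 0.0278], [-0.9893, -0.0141, -0.1451], [0.1454, -0.026, -0.989]] [0.0556, 0.5523, 0.9548]
side 391.50354342829195 391.50354342829195 261.6827352039162 188.56631182183236 [[-0.9885, -0.1496, -0.0224], [-0.0817, 0.6524, -0.7535], [0.1274, -0.743, -0.6571]] [0.5257, 0.0342, 0.7453]
```

View pics/top0.png

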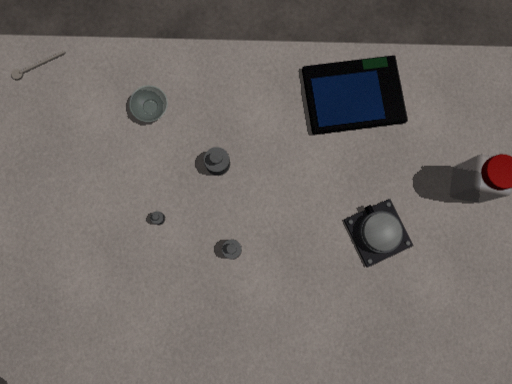

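View pics/side0.png

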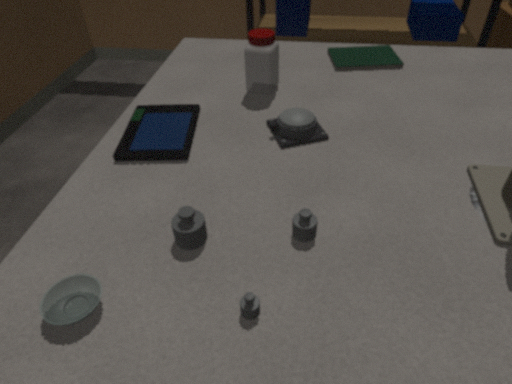

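Top view: medium weight at about (231,249), large at (217,160), small at (157,218), cap at (382,232). In the side view the medium weight is at about (305,226) and the cap at (297,124). I'll enlarge these areas next.

```bash
cat > h.py <<'E'
import numpy as np,cv2
from plant import env
def ray(c,u,v,z):
    R=np.array(c["R"]);t=np.array(c["t"]);C=-R.T@t
    d=R.T@np.array([(u-c["cx"])/c["fx"],(v-c["cy"])/c["fy"],1]); return C+d*(z-C[2])/d[2]
def proj(c,X):
    p=np.array(c["R"])@np.array(X)+np.array(c["t"]); return c["fx"]*p[0]/p[2]+c["cx"],c["fy"]*p[1]/p[2]+c["cy"]
def tri(c1,p1,c2,p2):
    P=[np.diag([1,1,1.])@np.array([[c["fx"],0,c["cx"]],[0,c["fy"],c["cy"]],[0,0,1]])@np.c_[np.array(c["R"]),np.array(c["t"])] for c in(c1,c2)]
    X=cv2.triangulatePoints(P[0],P[1],np.array(p1,float),np.array(p2,float))[:,0]; return X[:3]/X[3]
def crop(im,x0,y0,w,h,k): return cv2.resize(im[y0:y0+h,x0:x0+w],None,fx=k,fy=k,interpolation=cv2.INTER_NEAREST)
E
python3 - <<'E'
from h import *
t=cv2.imread("pics/top0.png");s=cv2.imread("pics/side0.png")
a=np.hstack([crop(t,206,225,50,37,8),crop(t,340,194,80,74,4)[:296]]) 
b=np.hstack([crop(s,280,200,50,37,8),crop(s,260,95,80,74,4)])
im=np.vstack([a,b]);im=np.clip(im.astype(float)*1.6,0,255).astype(np.uint8)
cv2.imwrite("pics/c0.png",im);print(im.shape)
E
```

```text
(592, 720, 3)
```

View pics/c0.png

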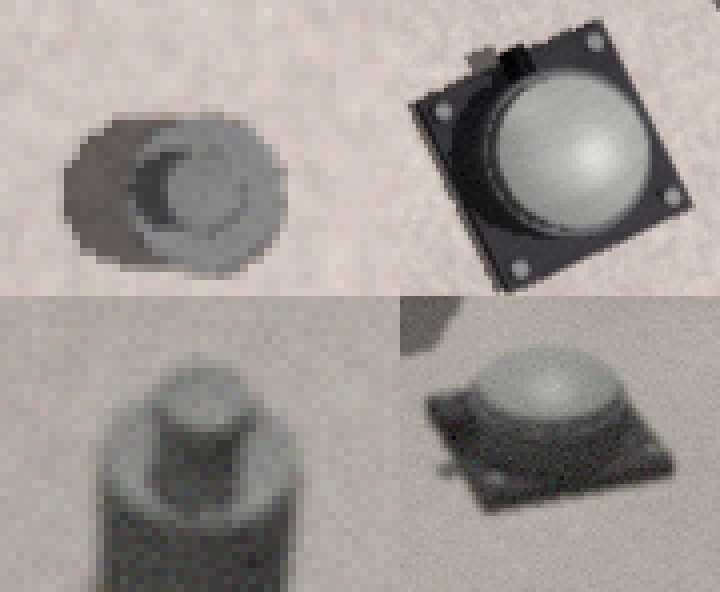

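```bash
python3 - <<'E'
from h import *
c=env.read_camera("top");s=env.read_camera("side")
def ell(cam,roi,test,name):
    x,y,w,h=roi;im=cv2.resize(cam["color"][y:y+h,x:x+w],None,fx=4,fy=4,interpolation=cv2.INTER_CUBIC)
    m=test(im.astype(int)).astype(np.uint8)*255
    m=cv2.morphologyEx(m,cv2.MORPH_OPEN,np.ones((9,9)));m=cv2.morphologyEx(m,cv2.MORPH_CLOSE,np.ones((9,9)))
    k=max(cv2.findContours(m,cv2.RETR_EXTERNAL,cv2.CHAIN_APPROX_NONE)[0],key=cv2.contourArea)
    e=cv2.fitEllipse(cv2.convexHull(k)); d=im.copy();cv2.ellipse(d,e,(0,0,255),1);cv2.drawContours(d,[k],-1,(0,255,0),1)
    p=((e[0][0]+.5)/4-.5+x,(e[0][1]+.5)/4-.5+y);print(name,np.round(p,2),np.round(np.array(e[1])/4,2),e[2]); return p,d
for n,cam,r in(("m",c,(206,225,50,37)),("cap",c,(340,194,80,74)),("scap",s,(260,95,80,74))):
    x,y,w,h=r; q=cam["color"][y:y+h,x:x+w]; print(n); 
    row={"m":24,"cap":38,"scap":24}[n]
    print(q[row,::2].tolist())
pc,d1=ell(c,(340,194,80,74),lambda i:i.mean(2)>72,"capT")
ps,d2=ell(s,(268,95,64,44),lambda i:i.mean(2)>200,"x") if 0 else (None,d1)
cv2.imwrite("pics/d.png",d1)
print("cap",ray(c,*pc,.0416))
E
```

```text
m
[[117, 122, 129], [115, 117, 126], [113, 118, 125], [117, 123, 131], [55, 57, 59], [56, 60, 64], [58, 61, 63], [54, 56, 59], [57, 57, 58], [40, 39, 38], [49, 48, 48], [80, 80, 79], [82, 82, 81], [82, 83, 83], [84, 85, 85], [79, 81, 81], [82, 83, 84], [84, 85, 84], [121, 125, 134], [121, 125, 133], [115, 121, 129], [118, 122, 129], [119, 123, 132], [119, 124, 132], [116, 122, 130]]
cap
[[123, 126, 135], [122, 127, 135], [124, 129, 137], [115, 121, 128], [57, 59, 62], [20, 19, 19], [16, 15, 15], [13, 13, 13], [17, 15, 17], [19, 18, 18], [26, 25, 24], [29, 29, 30], [61, 63, 63], [86, 88, 88], [91, 92, 91], [94, 97, 95], [98, 101, 100], [102, 105, 103], [105, 106, 107], [111, 112, 110], [113, 114, 114], [118, 120, 119], [127, 130, 130], [133, 136, 134], [134, 137, 136], [134, 138, 137], [127, 130, 131], [119, 120, 121], [112, 116, 112], [108, 111, 112], [107, 108, 108], [68, 67, 65], [38, 35, 37], [55, 54, 57], [116, 119, 128], [121, 125, 134], [119, 123, 131], [121, 127, 134], [123, 129, 138], [118, 123, 130]]
scap
[[99, 103, 107], [101, 105, 111], [100, 103, 107], [88, 90, 98], [76, 
[... 153 characters left out ...]
 97, 97], [93, 97, 95], [100, 104, 104], [104, 108, 106], [104, 107, 105], [105, 110, 107], [98, 101, 100], [91, 96, 93], [86, 88, 88], [87, 90, 90], [83, 85, 83], [80, 84, 83], [68, 69, 66], [78, 78, 83], [99, 104, 107], [99, 104, 106], [101, 107, 109], [98, 103, 106], [103, 106, 110], [102, 106, 110], [103, 107, 113], [101, 105, 108], [104, 110, 112], [99, 104, 107], [98, 104, 109]]Traceback (most recent call last):
  File "<stdin>", line 14, in <module>
  File "<stdin>", line 8, in ell
cv2.error: OpenCV(4.12.0) /io/opencv/modules/imgproc/src/shapedescr.cpp:361: error: (-201:Incorrect size of input array) There should be at least 5 points to fit the ellipse in function 'fitEllipseNoDirect'
```

```bash
cat >> h.py <<'E'
def ell(cam,roi,lo,name,hi=255,op=9):
    x,y,w,h=roi;im=cv2.resize(cam["color"][y:y+h,x:x+w],None,fx=8,fy=8,interpolation=cv2.INTER_CUBIC)
    b=cv2.GaussianBlur(im,(0,0),5).astype(int); g=cv2.GaussianBlur(im,(0,0),2).mean(2)
    m=((g>lo)&(g<hi)&(b[...,2]-b[...,0]<6)).astype(np.uint8)*255
    m=cv2.morphologyEx(m,cv2.MORPH_CLOSE,np.ones((op,op)));m=cv2.morphologyEx(m,cv2.MORPH_OPEN,np.ones((op*2,op*2)))
    k=max(cv2.findContours(m,cv2.RETR_EXTERNAL,cv2.CHAIN_APPROX_NONE)[0],key=cv2.contourArea)
    e=cv2.fitEllipse(cv2.convexHull(k)); d=im.copy();cv2.ellipse(d,e,(0,0,255),1);cv2.drawContours(d,[k],-1,(0,255,0),1)
    p=((e[0][0]+.5)/8-.5+x,(e[0][1]+.5)/8-.5+y);print(name,np.round(p,2),np.round(np.array(e[1])/8,2),round(e[2])); return p,d
E
python3 - <<'E'
from h import *
c=env.read_camera("top");s=env.read_camera("side")
p1,d1=ell(c,(355,205,56,54),62,"capT");q=ray(c,*p1,.0416);print(q)
p2,d2=ell(c,(215,235,35,30),65,"medT");m=ray(c,*p2,.036);print(m)
p3,d3=ell(s,(270,102,54,30),74,"capS");print(ray(s,*p3,.0445))
p4,d4=ell(s,(286,204,40,30),60,"medS",op=5)
print("proj cap top in side",proj(s,[q[0],q[1],.052]),"rim c",proj(s,[q[0],q[1],.0416]),"med knob top side",proj(s,[m[0],m[1],.054]),"top",proj(c,[m[0],m[1],.054]),proj(s,[m[0],m[1],0]))
H=max(d.shape[0] for d in(d1,d2)); f=lambda d:cv2.copyMakeBorder(d,0,H-d.shape[0],0,0,0)
cv2.imwrite("pics/d1.png",np.hstack([f(d1),f(d2)]));cv2.imwrite("pics/d2.png",np.hstack([f(d3),f(d4)]))
E
```

```text
capT [383.16 231.35] [37.41 41.43] 153
[ 0.47835903 -0.21365789  0.0416    ]
medT [231.23 248.94] [19.46 20.25] 156
[0.43598925 0.12280348 0.036     ]
capS [296.63 116.16] [17.81 35.88] 91
[ 0.47785625 -0.20456639  0.0445    ]
medS [304.63 218.82] [20.87 25.82] 89
proj cap top in side (np.float64(296.8550804597415), np.float64(111.42104405093431)) rim c (np.float64(296.69607681430733), np.float64(115.25536547913943)) med knob top side (np.float64(305.3110017557609), np.float64(210.66743576689956)) top (np.float64(230.94506856285787), np.float64(248.69457473380402)) (np.float64(303.7972098194834), np.float64(232.01170307300148))
```

View pics/d1.png

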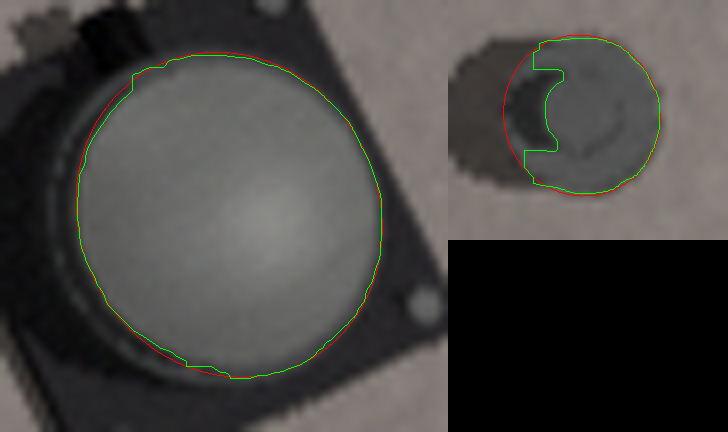

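View pics/d2.png

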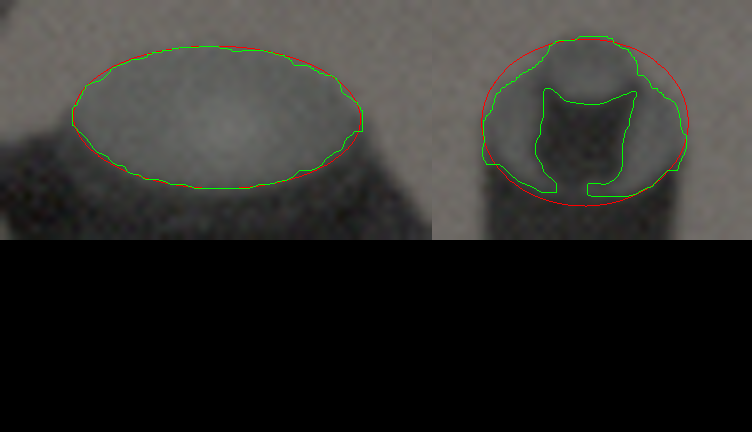

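```bash
python3 - <<'E'
from h import *
c=env.read_camera("top");s=env.read_camera("side")
a=np.linspace(0,2*np.pi,60)
def over(cam,roi,circs,n):
    x,y,w,h=roi;im=cv2.resize(cam["color"][y:y+h,x:x+w],None,fx=8,fy=8,interpolation=cv2.INTER_CUBIC);im=np.clip(im*1.7,0,255).astype(np.uint8)
    for (X,Y,z,r,col) in circs:
        P=np.array([proj(cam,[X+r*np.cos(t),Y+r*np.sin(t),z]) for t in a]);P=((P+.5-[x,y])*8-.5).round().astype(np.int32);cv2.polylines(im,[P],True,col,1)
    return im
q=(.4784,-.2137);m=(.436,.1228);R,G,B=(0,0,255),(0,255,0),(255,0,0)
cc=[(*q,.0416,.042,R),(*q,.034,.048,G),(*q,.052,.001,B)];mm=[(*m,.036,.022,R),(*m,0,.022,G),(*m,.054,.011,B)]
cv2.imwrite("pics/o1.png",np.hstack([over(c,(352,205,60,54),cc,0),over(c,(215,231,38,54),mm,0)]))
cv2.imwrite("pics/o2.png",np.hstack([over(s,(266,98,60,50),cc,0),over(s,(286,200,38,50),mm,0)]))
E
```

```text
(no output)
```

View pics/o1.png

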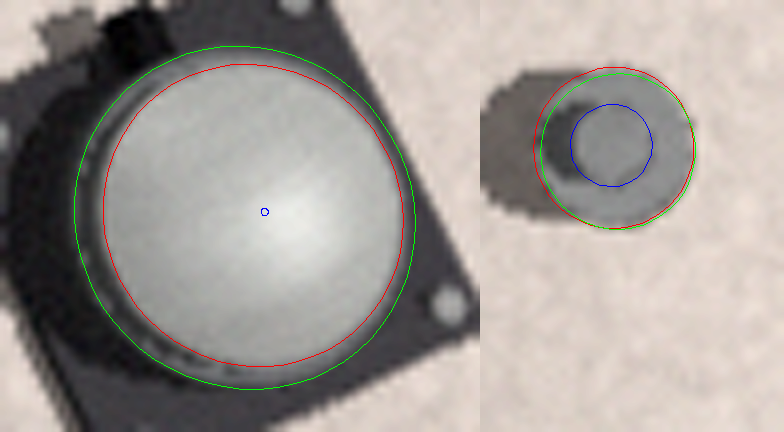

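View pics/o2.png

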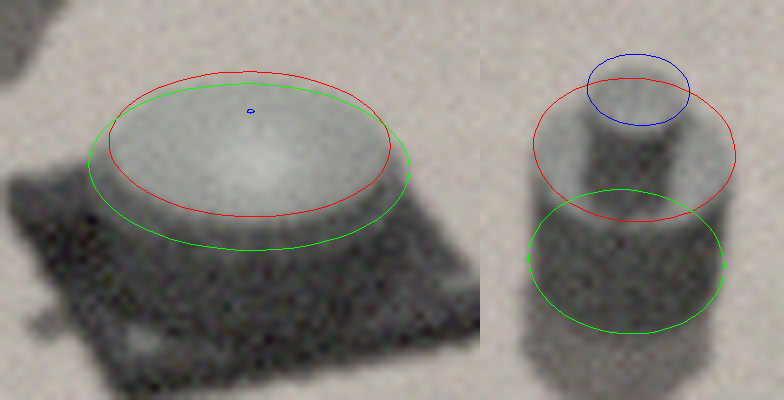

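The rims projected at the measured centres fit the top view. In the side view the cap and the weight both sit about 1 px low, which looks like calibration bias, so their relative position still holds. Estimates are medium (0.436, 0.1228) and cap (0.4784, -0.2137). I'm moving above the medium weight.

```bash
python3 -m handwheel '{"grip":[-1,-1,-1,-1,-1,-1,-1,-1,-1,-1],"offset":[[0,-0.128,-0.122],[0,-0.128,-0.122],[0,-0.128,-0.122],[0,-0.128,-0.122],[0,-0.128,-0.122],[0.05,-0.128,-0.122],[0.1,-0.128,-0.122],[0.1,-0.128,-0.122],[0.1,-0.128,-0.122],[0,0,0]],"twist":[[0,0,0],[0,0,0],[0,0,0],[0,0,0],[0,0,0],[0,0,0],[0,0,0],[0,0,0],[0,0,0],[0,0,0]]}' 30
python3 - <<'E'
from h import *
s=env.get_state()
p=np.array(s["ee_pos"]);R=np.array(s["orientation"]);print(s["clock"],p,R.round(4).tolist(),s["opening"])
print("need tool units",(R.T@(np.array([.436,.1228,.029])-p)/.3).round(4))
c=env.read_camera("top")["color"];d=env.read_camera("side")["color"]
cv2.imwrite("pics/a.png",np.hstack([crop(c,170,170,130,130,3),crop(d,230,120,130,130,3)]))
E
```

```text
clock: 1.65
ee_pos: [0.4373, 0.1208, 0.1496]
orientation: [[-0.003, -0.906, 0.423], [-0.001, 0.423, 0.906], [-1.0, 0.003, -0.002]]
ft_force: [-0.0, 0.8, -0.3]
opening: 1.002
1.65 [0.43731405 0.12080621 0.14962464] [[-0.0034, -0.9061, 0.423], [-0.0011, 0.4231, 0.9061], [-1.0, 0.0026, -0.0025]] 1.0024541716893396
need tool units [0.4021 0.0057 0.0052]
```

View pics/a.png

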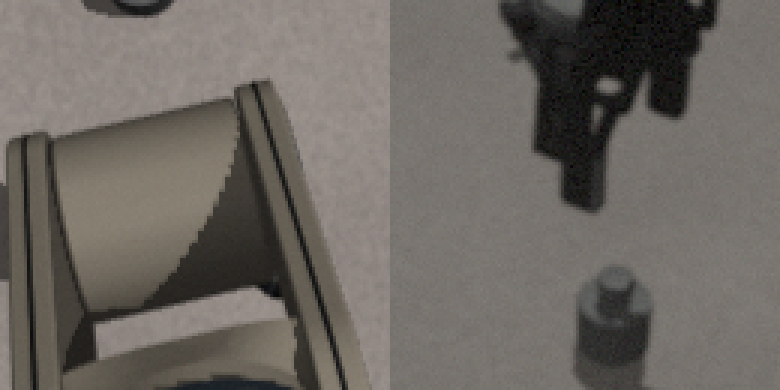

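The top view is blocked by the arm. In the side view the open fingers straddle the weight from above. Next I descend.

```bash
python3 -m handwheel '{"grip":[-1,-1,-1,-1,-1,-1,-1,-1,-1,-1],"offset":[[0.05,0.003,0.003],[0.08,0.003,0.002],[0.08,0,0],[0.08,0,0],[0.06,0,0],[0.03,0,0],[0.015,0,0],[0,0,0],[0,0,0],[0,0,0]],"twist":[[0,0,0],[0,0,0],[0,0,0],[0,0,0],[0,0,0],[0,0,0],[0,0,0],[0,0,0],[0,0,0],[0,0,0]]}' 30
python3 - <<'E'
from h import *
d=env.read_camera("side")["color"]
cv2.imwrite("pics/a2.png",np.clip(crop(d,240,140,130,130,5)*1.7,0,255).astype(np.uint8))
E
```

```text
clock: 3.0
ee_pos: [0.4369, 0.126, 0.0333]
orientation: [[0.001, -0.908, 0.419], [0.0, 0.419, 0.908], [-1.0, -0.001, 0.001]]
ft_force: [0.3, 0.8, 0.3]
opening: 1.001
```

View pics/a2.png

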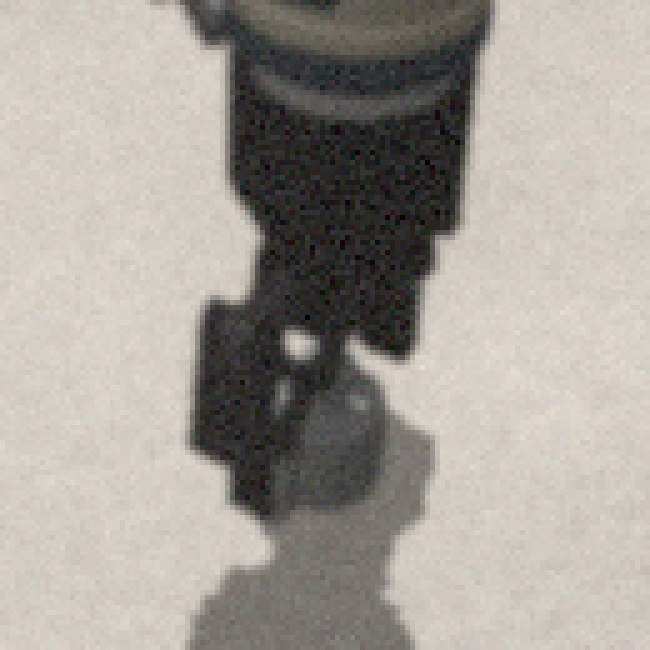

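The weight is between the fingers and clear of them. The TCP sits about 3 mm off along the jaw axis, so I'll trim that and close gradually.

```bash
python3 -m handwheel '{"grip":[-1,-0.6,-0.3,-0.1,0.1,0.3,0.5,1,1,1],"offset":[[0,0,-0.008],[0,0,0],[0,0,0],[0,0,0],[0,0,0],[0,0,0],[0,0,0],[0,0,0],[0,0,0],[0,0,0]],"twist":[[0,0,0],[0,0,0],[0,0,0],[0,0,0],[0,0,0],[0,0,0],[0,0,0],[0,0,0],[0,0,0],[0,0,0]]}' 50
python3 - <<'E'
from h import *
print(env.get_state()["ft_force"],env.get_state()["ee_pos"])
d=env.read_camera("side")["color"]
cv2.imwrite("pics/a3.png",np.clip(crop(d,240,140,130,130,5)*1.7,0,255).astype(np.uint8))
E
```

```text
clock: 4.3
ee_pos: [0.4364, 0.1243, 0.0334]
orientation: [[0.002, -0.908, 0.419], [0.001, 0.419, 0.908], [-1.0, -0.001, 0.001]]
ft_force: [-0.3, 2.6, 6.8]
opening: 0.497
[-0.29148821  2.55922675  6.77125517] [0.43644696 0.12425615 0.03337303]
```

View pics/a3.png

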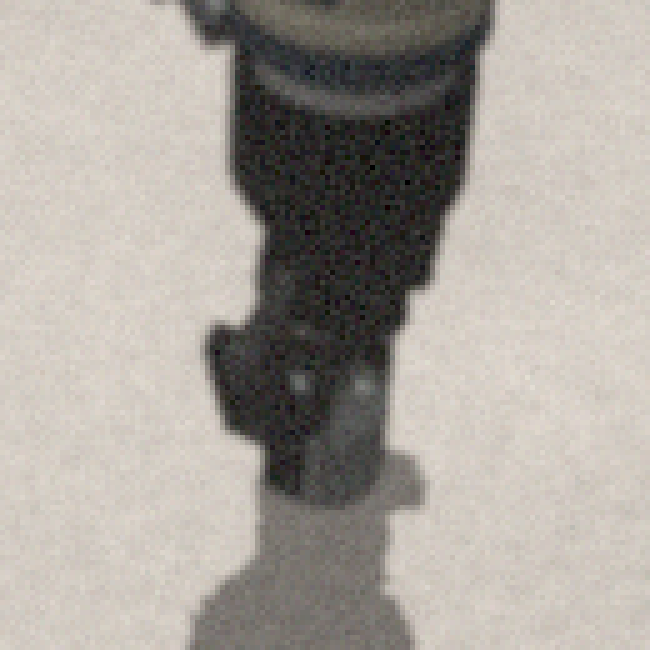

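The grip is holding at about 42 mm opening. I'll lift 0.1 m and carry it over in two calls.

```bash
python3 -m handwheel '{"grip":[1,1,1,1,1,1,1,1,1,1],"offset":[[-0.03,0,0],[-0.07,0,0],[-0.1,0,0],[-0.08,-0.01,-0.02],[-0.05,-0.03,-0.05],[0,-0.05,-0.08],[0,-0.065,-0.105],[0,-0.075,-0.12],[0,-0.075,-0.12],[0,-0.075,-0.12]],"twist":[[0,0,0],[0,0,0],[0,0,0],[0,0,0],[0,0,0],[0,0,0],[0,0,0],[0,0,0],[0,0,0],[0,0,0]]}' 50
python3 -m handwheel '{"grip":[1,1,1,1,1,1,1,1,1,1],"offset":[[0,-0.075,-0.12],[0,-0.065,-0.105],[0,-0.05,-0.08],[0,-0.02,-0.03],[0,-0.01,-0.015],[0,0,0],[0,0,0],[0,0,0],[0,0,0],[0,0,0]],"twist":[[0,0,0],[0,0,0],[0,0,0],[0,0,0],[0,0,0],[0,0,0],[0,0,0],[0,0,0],[0,0,0],[0,0,0]]}' 50
python3 - <<'E'
from h import *
s=env.get_state()
p=np.array(s["ee_pos"]);R=np.array(s["orientation"]);print(s["clock"],p)
print("need tool units",(R.T@(np.array([.4784,-.2137,.0854])-p)/.3).round(4))
c=env.read_camera("top")["color"];d=env.read_camera("side")["color"]
cv2.imwrite("pics/b.png",np.clip(np.hstack([crop(c,330,170,100,130,4),crop(d,250,30,100,130,4)])*1.7,0,255).astype(np.uint8))
cv2.imwrite("pics/bs_raw.png",d)
E
```

```text
clock: 5.6
ee_pos: [0.461, -0.0928, 0.1317]
orientation: [[-0.002, -0.908, 0.418], [0.0, 0.418, 0.908], [-1.0, 0.002, -0.0]]
ft_force: [1.1, 0.4, -4.4]
opening: 0.5
clock: 6.85
ee_pos: [0.4779, -0.2143, 0.1318]
orientation: [[-0.0, -0.908, 0.418], [0.0, 0.418, 0.908], [-1.0, 0.0, 0.0]]
ft_force: [0.4, -0.3, -5.7]
opening: 0.499
6.85 [ 0.47787734 -0.21433315  0.13183966]
need tool units [ 0.1548 -0.0007  0.0026]
```

View pics/b.png

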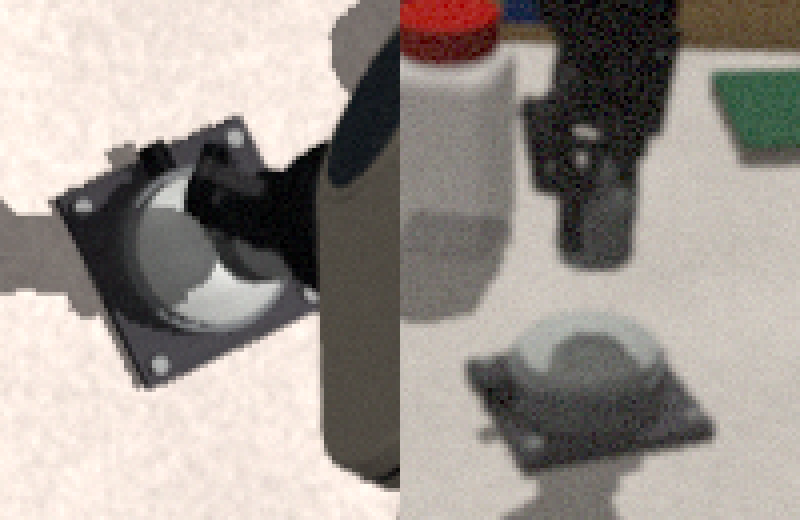

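The weight is held (about 5 N load) above the cap. I'll check where the weight really is relative to the TCP, and the cap, in the side view.

```bash
python3 - <<'E'
from h import *
s=env.read_camera("side");a=np.linspace(0,2*np.pi,80)
x,y,w,h=262,75,75,70
im=np.clip(crop(s["color"],x,y,w,h,8)*1.7,0,255).astype(np.uint8)
for X,Y,z,r,col in((.4779,-.2143,.0984,.022,(0,255,0)),(.4779,-.2143,.1344,.022,(0,255,255)),(.4784,-.2137,.0416,.042,(0,0,255)),(.4784,-.2137,.010,.001,(0,0,255))):
    P=np.array([proj(s,[X+r*np.cos(t),Y+r*np.sin(t),z]) for t in a]);P=((P+.5-[x,y])*8-.5).round().astype(np.int32);cv2.polylines(im,[P],True,col,1)
cv2.imwrite("pics/b2.png",im)
E
```

```text
(no output)
```

View pics/b2.png

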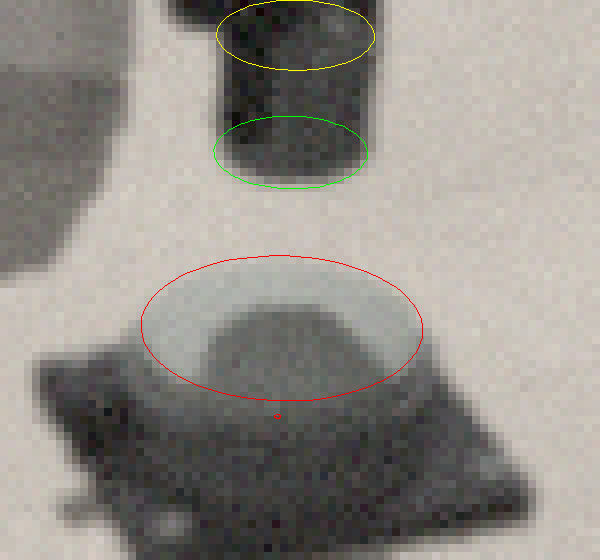

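The held weight's base appears about 0.4 px high against the TCP prediction, and the cap about 0.7 px low. That could be a height or y bias of a few mm. I'll go down to about 3 mm above the cap, shifting 1.5 mm in +y, so that height ambiguity vanishes, and look again.

```bash
python3 -m handwheel '{"grip":[1,1,1,1,1,1,1,1,1,1],"offset":[[0.02,0.001,0.004],[0.03,0,0.003],[0.03,0,0],[0.03,0,0],[0.02,0,0],[0.01,0,0],[0.005,0,0],[0,0,0],[0,0,0],[0,0,0]],"twist":[[0,0,0],[0,0,0],[0,0,0],[0,0,0],[0,0,0],[0,0,0],[0,0,0],[0,0,0],[0,0,0],[0,0,0]]}' 50
python3 - <<'E'
from h import *
st=env.get_state();p=st["ee_pos"];print(st["clock"],p,st["ft_force"])
s=env.read_camera("side");c=env.read_camera("top");a=np.linspace(0,2*np.pi,80)
o=[]
for cam,(x,y,w,h) in((s,(262,75,55,65)),(c,(352,195,45,65))):
    im=np.clip(crop(cam["color"],x,y,w,h,8)*1.7,0,255).astype(np.uint8)
    for X,Y,z,r,col in((p[0],p[1],p[2]-.0334,.022,(0,255,0)),(.4784,-.2137,.0416,.042,(0,0,255))):
        P=np.array([proj(cam,[X+r*np.cos(t),Y+r*np.sin(t),z]) for t in a]);P=((P+.5-[x,y])*8-.5).round().astype(np.int32);cv2.polylines(im,[P],True,col,1)
    o.append(im)
cv2.imwrite("pics/b3.png",np.hstack(o))
E
```

```text
clock: 8.25
ee_pos: [0.4786, -0.2125, 0.0885]
orientation: [[0.0, -0.908, 0.418], [-0.0, 0.418, 0.908], [-1.0, -0.0, -0.0]]
ft_force: [-0.5, -0.7, -5.7]
opening: 0.499
8.25 [ 0.47860952 -0.21253328  0.08853891] [-0.45098027 -0.66446798 -5.72771482]
```

View pics/b3.png

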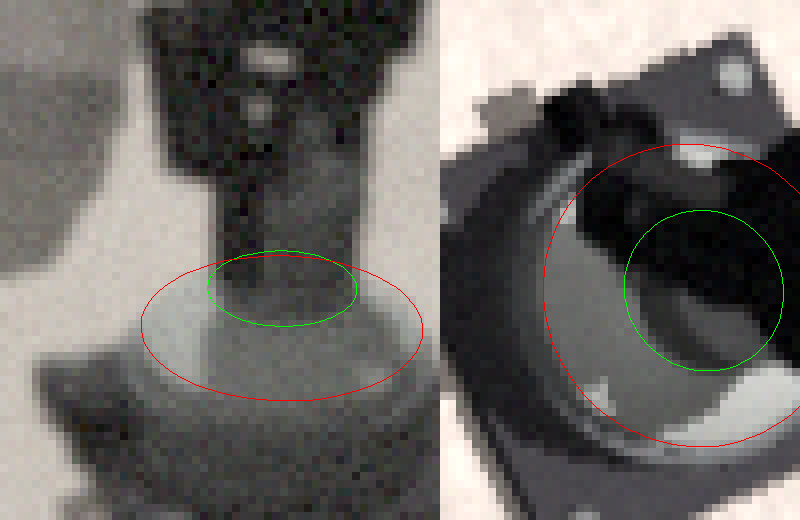

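```bash
python3 - <<'E'
from h import *
c=env.read_camera("top");s=env.read_camera("side");print(env.get_state()["clock"])
A=c["color"][218:248,366:402].astype(float);B=s["color"][95:125,280:316].astype(float)
f=lambda A:np.clip(((A/ 110)**.6)*255,0,255).astype(np.uint8)
cv2.imwrite("pics/b4.png",np.hstack([cv2.resize(f(A),None,fx=11,fy=11,interpolation=cv2.INTER_CUBIC),cv2.resize(f(B),None,fx=11,fy=11,interpolation=cv2.INTER_CUBIC)]))
E
```

```text
8.45
```

View pics/b4.png

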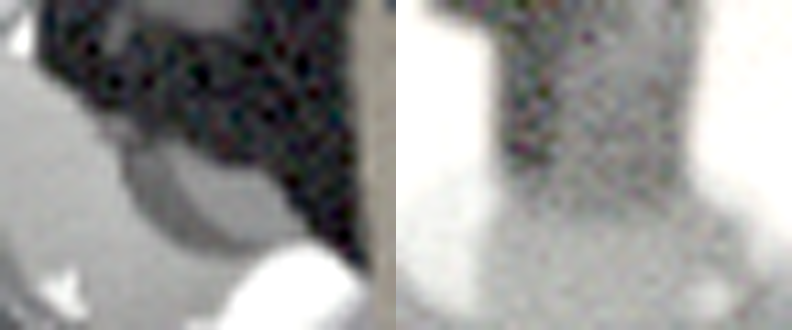

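```bash
cat > fit.py <<'E'
from h import *
from scipy.optimize import least_squares
def fit(cam,pts,o,z,r):
    P=np.array([ray(cam,(u+.5)/11-.5+o[0],(v+.5)/11-.5+o[1],z)[:2] for u,v in pts])
    q=least_squares(lambda c:np.hypot(*(P-c).T)-r,P.mean(0)+[.01,-.01]);return q.x.round(4),(q.fun*1e3).round(1)
E
python3 - <<'E'
from fit import *
c=env.read_camera("top");s=env.read_camera("side")
A=cv2.resize(c["color"][218:248,366:402],None,fx=11,fy=11,interpolation=cv2.INTER_CUBIC).mean(2)
A=cv2.GaussianBlur(A,(0,0),3)
# edges along 45-ish rays from approx centre of arc
out=[];inn=[]
for th in np.deg2rad([105,115,125,135,145,155,165,175]):
    c0=np.array([230,165.]);d=np.array([np.cos(th),np.sin(th)])
    rr=np.arange(25,125);v=np.array([A[int((c0+r*d)[1]),int((c0+r*d)[0])] for r in rr]);g=np.gradient(v)
    i=g.argmax();j=g[:i].argmin();print(round(np.rad2deg(th)),rr[j],rr[i],v[j].round(),g[j].round(2),g[i].round(2))
    if g[i]>.8: out.append(c0+rr[i]*d)
    if g[j]<-.5: inn.append(c0+rr[j]*d)
for z in(.053,.055,.057): print("base",z,fit(c,out,(366,218),z,.022))
print("rim",fit(c,inn,(366,218),.0905,.022))
print(env.get_state()["clock"])
B=cv2.GaussianBlur(cv2.resize(s["color"][95:125,280:316],None,fx=11,fy=11,interpolation=cv2.INTER_CUBIC).mean(2),(0,0),4)
pts=[]
for x in range(150,281,20):
    g=np.gradient(B[140:260,x]);i=g.argmax();pts.append((x,140+i));print(x,140+i,g[i].round(2))
for z in(.0535,.055,.0565):print("side base",z,fit(s,pts,(280,95),z,.022))
E
```

```text
105 65 97 31.0 -1.51 1.53
115 59 98 32.0 -1.34 1.84
125 57 97 33.0 -1.2 2.21
135 53 98 37.0 -1.69 3.06
145 48 102 40.0 -1.52 3.09
155 50 104 35.0 -1.32 2.64
165 51 105 37.0 -1.31 2.73
175 57 110 35.0 -1.31 3.0
base 0.053 (array([ 0.4778, -0.2169]), array([ 0.1,  0.2, -0.2, -0.3,  0.2,  0.1, -0.2,  0.2]))
base 0.055 (array([ 0.4777, -0.2163]), array([ 0.1,  0.2, -0.2, -0.3,  0.2,  0.1, -0.2,  0.2]))
base 0.057 (array([ 0.4775, -0.2157]), array([ 0.1,  0.2, -0.2, -0.3,  0.2,  0.1, -0.2,  0.2]))
rim (array([ 0.4771, -0.2165]), array([ 0.2,  0. ,  0.3, -0. , -0.7, -0.3, -0.2,  0.7]))
8.55
150 164 0.82
170 224 0.64
190 228 1.12
210 220 1.08
230 220 1.1
250 221 0.65
270 198 0.64
side base 0.0535 (array([ 0.4724, -0.2182]), array([-6.7,  3.2,  3.1, -1. , -1.2, -0.1, -6.5]))
side base 0.055 (array([ 0.4722, -0.2156]), array([-6.7,  3.2,  3.2, -1. , -1.1, -0.1, -6.5]))
side base 0.0565 (array([ 0.472 , -0.2131]), array([-6.7,  3.2,  3.2, -1. , -1.1, -0.1, -6.5]))
```

Cap and weight both in the top view: cap (0.4784, -0.2137), weight (0.4777, -0.2164). The fits from the base edge and the rim edge agree to about 0.5 mm. So I shift about +1 mm in x and +3.2 mm in y, then lower slowly while watching the force.

```bash
python3 -m handwheel '{"grip":[1,1,1,1,1,1,1,1,1,1],"offset":[[0,0.001,0.005],[0,0,0.006],[0,0,0],[0.001,0,0],[0.001,0,0],[0.001,0,0],[0.001,0,0],[0.001,0,0],[0.001,0,0],[0,0,0]],"twist":[[0,0,0],[0,0,0],[0,0,0],[0,0,0],[0,0,0],[0,0,0],[0,0,0],[0,0,0],[0,0,0],[0,0,0]]}' 50
python3 - <<'E'
from fit import *
c=env.read_camera("top");st=env.get_state();print(st["clock"],st["ee_pos"],st["ft_force"],st["wrist_torque"])
A=cv2.GaussianBlur(cv2.resize(c["color"][218:248,366:402],None,fx=11,fy=11,interpolation=cv2.INTER_CUBIC).mean(2),(0,0),3)
out=[]
c0=np.array([215,165.])
for th in np.deg2rad([105,115,125,135,145,155,165,175]):
    d=np.array([np.cos(th),np.sin(th)])
    rr=np.arange(25,125);v=np.array([A[int((c0+r*d)[1]),int((c0+r*d)[0])] for r in rr]);g=np.gradient(v);i=g.argmax();out.append(c0+rr[i]*d)
print("base",fit(c,out,(366,218),.053,.022))
E
```

```text
clock: 9.8
ee_pos: [0.4796, -0.2093, 0.0865]
orientation: [[-0.0, -0.908, 0.419], [0.0, 0.419, 0.908], [-1.0, 0.0, 0.0]]
ft_force: [0.2, 0.6, -4.9]
opening: 0.501
9.85 [ 0.47958011 -0.20934252  0.08651295] [ 0.25099062  0.761228   -5.47642944] [-0.04319451  0.02297876 -0.00513903]
base (array([ 0.4798, -0.2122]), array([-0.3,  0.4, -0.1, -0.3,  0.5,  0. , -0.2, -0. ]))
```

```bash
python3 - <<'E'
from h import *
im=cv2.imread("pics/top0.png");c=env.read_camera("top");s=env.read_camera("side")
def blobs(im,guess,w=4,dark=True):
    r=[]
    for u,v in guess:
        p=im[v-w:v+w+1,u-w:u+w+1].mean(2);b=np.clip(p-50,0,None)if 0 else np.clip(p-55,0,None)
        yy,xx=np.mgrid[-w:w+1,-w:w+1];k=(xx**2+yy**2<=w*w);b=b*k
        r.append((u+(b*xx).sum()/b.sum(),v+(b*yy).sum()/b.sum()))
    return np.array(r)
# crop c0: screws at crop px (595,42),(443,112),(672,196),(519,268), offset 400,0 scale4 ->
g=[(389,204),(351,222),(408,243),(370,261)]
b=blobs(im,g,3);P=np.array([ray(c,*p,.0105)[:2] for p in b]);print(b.round(1).tolist(),P.round(4).tolist(),"centre",P.mean(0).round(4))
print("sides",[round(float(np.hypot(*(P[i]-P[j]))),4) for i,j in((0,1),(1,3),(3,2),(2,0),(0,3),(1,2))])
# cap cross sections on top0: half-level edges right/left/top/bottom by radial profile
g8=cv2.GaussianBlur(cv2.resize(im[194:268,340:420],None,fx=8,fy=8,interpolation=cv2.INTER_CUBIC).mean(2),(0,0),4)
c0=np.array([(383.2-340+.5)*8-.5,(231.4-194+.5)*8-.5]);Q=[]
for t in np.deg2rad(np.arange(0,360,15)):
    d=np.array([np.cos(t),np.sin(t)]);rr=np.arange(125,185);v=np.array([g8[tuple((c0+r*d).round().astype(int)[::-1])] for r in rr]);gr=np.gradient(v);i=gr.argmin()
    q=(c0+rr[i]*d+.5)/8-.5+[340,194];Q.append(ray(c,*q,.0416)[:2]);print(round(np.rad2deg(t)),rr[i],gr[i].round(1),end=" | ")
Q=np.array(Q)
from scipy.optimize import least_squares
for f in((lambda x:np.hypot(*(Q-x[:2]).T)-.042),(lambda x:np.hypot(*(Q-x[:2]).T)-x[2])):
    o=least_squares(f,[.478,-.213,.042],loss="soft_l1",f_scale=.0007);print(o.x.round(4),(f(o.x)*1e3).round(1).tolist())
E
```

```text
[[388.4, 204.0], [350.5, 221.4], [407.8, 242.7], [369.7, 260.8]] [[0.544, -0.2374], [0.5025, -0.1483], [0.4554, -0.2792], [0.4134, -0.1903]] centre [ 0.4788 -0.2138]
sides [0.0983, 0.0985, 0.0983, 0.098, 0.1388, 0.1391]
0 149 -4.1 | 15 150 -3.7 | 30 152 -3.5 | 45 156 -2.8 | 60 167 -2.6 | 75 167 -2.2 | 90 168 -1.9 | 105 172 -3.1 | 120 149 -4.0 | 135 153 -5.2 | 150 150 -4.2 | 165 153 -4.0 | 180 154 -3.4 | 195 156 -4.8 | 210 157 -5.3 | 225 154 -5.7 | 240 176 -3.7 | 255 156 -2.3 | 270 159 -2.6 | 285 153 -3.2 | 300 150 -3.6 | 315 151 -4.6 | 330 145 -4.7 | 345 148 -4.3 | [ 0.4784 -0.2132  0.042 ] [0.3, 0.1, 0.1, 0.9, 3.7, 3.9, 4.4, 5.9, -0.2, 1.0, 0.1, 0.6, 0.5, 0.6, 0.6, -0.3, 6.0, 0.9, 2.4, 1.3, 1.0, 1.5, -0.2, 0.5]
[ 0.4782 -0.2133  0.0429] [-0.6, -0.9, -0.9, -0.2, 2.7, 2.8, 3.4, 4.9, -1.2, 0.1, -0.8, -0.2, -0.3, -0.2, -0.2, -1.1, 5.2, 0.1, 1.6, 0.5, 0.1, 0.7, -1.1, -0.5]
```

Four screws form an exact square (98.3 mm sides) centred at (0.4788, -0.2138), which confirms the cap centre. I'll trim about 1 mm along the jaw axis, then continue down.

```bash
python3 -m handwheel '{"grip":[1,1,1,1,1,1,1,1,1,1],"offset":[[0,0.001,-0.004],[0,0,0],[0.001,0,0],[0.001,0,0],[0.001,0,0],[0,0,0],[0,0,0],[0,0,0],[0,0,0],[0,0,0]],"twist":[[0,0,0],[0,0,0],[0,0,0],[0,0,0],[0,0,0],[0,0,0],[0,0,0],[0,0,0],[0,0,0],[0,0,0]]}' 50
python3 -c "
from h import *
s=env.get_state();print(s['clock'],s['ee_pos'],s['ft_force'])"
```

```text
clock: 11.2
ee_pos: [0.4788, -0.2103, 0.0856]
orientation: [[0.0, -0.908, 0.418], [-0.0, 0.418, 0.908], [-1.0, -0.0, -0.0]]
ft_force: [0.1, 0.2, -5.2]
opening: 0.501
11.2 [ 0.47881824 -0.21030147  0.08563438] [ 0.08123384  0.21052636 -5.24925246]
```

Not in contact yet, so I continue.

```bash
python3 -m handwheel '{"grip":[1,1,1,1,1,1,1,1,1,1],"offset":[[0.001,0,0],[0,0,0],[0.001,0,0],[0,0,0],[0.001,0,0],[0,0,0],[0,0,0],[0,0,0],[0,0,0],[0,0,0]],"twist":[[0,0,0],[0,0,0],[0,0,0],[0,0,0],[0,0,0],[0,0,0],[0,0,0],[0,0,0],[0,0,0],[0,0,0]]}' 50
```

```text
clock: 12.45
ee_pos: [0.4789, -0.2103, 0.085]
orientation: [[0.0, -0.908, 0.418], [-0.0, 0.418, 0.908], [-1.0, -0.0, -0.0]]
ft_force: [-1.8, 0.8, 5.1]
opening: 0.5
```

Contact: the force went from -5.2 to +5.1 N. I'll back off slightly and check the position before releasing.

```bash
python3 -m handwheel '{"grip":[1,1,1,1,1,1,1,1,1,1],"offset":[[-0.0005,0,0],[0,0,0],[0,0,0],[0,0,0],[0,0,0],[0,0,0],[0,0,0],[0,0,0],[0,0,0],[0,0,0]],"twist":[[0,0,0],[0,0,0],[0,0,0],[0,0,0],[0,0,0],[0,0,0],[0,0,0],[0,0,0],[0,0,0],[0,0,0]]}' 50
python3 - <<'E'
from fit import *
c=env.read_camera("top")
A=cv2.GaussianBlur(cv2.resize(c["color"][218:248,366:402],None,fx=11,fy=11,interpolation=cv2.INTER_CUBIC).mean(2),(0,0),3)
out=[];inn=[]
c0=np.array([220,165.])
for th in np.deg2rad([105,115,125,135,145,155,165,175]):
    d=np.array([np.cos(th),np.sin(th)])
    rr=np.arange(25,125);v=np.array([A[int((c0+r*d)[1]),int((c0+r*d)[0])] for r in rr]);g=np.gradient(v);i=g.argmax();j=g[:i].argmin();out.append(c0+rr[i]*d);inn.append(c0+rr[j]*d)
print("base",fit(c,out,(366,218),.052,.022),"rim",fit(c,inn,(366,218),.088,.022))
E
```

```text
clock: 13.7
ee_pos: [0.4789, -0.2104, 0.085]
orientation: [[0.0, -0.908, 0.419], [-0.0, 0.419, 0.908], [-1.0, -0.0, -0.0]]
ft_force: [-1.9, 0.6, 5.5]
opening: 0.498
base (array([ 0.478 , -0.2142]), array([-0.1,  0.2,  0.5, -0.1, -0.4, -0.6,  0.4,  0.3])) rim (array([ 0.4776, -0.2138]), array([-0.4, -0.1,  0.3, -0.3,  0.9,  0.3, -0.3, -0.5]))
```

The weight is within about 1 mm of the cap centre. I'm easing the grip force to 20 N, then opening slowly.

```bash
python3 -m handwheel '{"grip":[1,1,0.1,0.05,0,-0.02,-0.04,-0.06,-0.08,-0.1],"offset":[[-0.001,0,0],[0,0,0],[0,0,0],[0,0,0],[0,0,0],[0,0,0],[0,0,0],[0,0,0],[0,0,0],[0,0,0]],"twist":[[0,0,0],[0,0,0],[0,0,0],[0,0,0],[0,0,0],[0,0,0],[0,0,0],[0,0,0],[0,0,0],[0,0,0]]}' 20
python3 - <<'E'
from h import *
d=env.read_camera("side")["color"]
cv2.imwrite("pics/e.png",np.clip(crop(d,255,50,80,100,6)*1.7,0,255).astype(np.uint8))
E
```

```text
clock: 15.0
ee_pos: [0.4788, -0.2103, 0.0852]
orientation: [[0.0, -0.908, 0.418], [-0.0, 0.418, 0.908], [-1.0, -0.0, -0.0]]
ft_force: [0.7, 0.1, -0.3]
opening: 0.549
```

View pics/e.png

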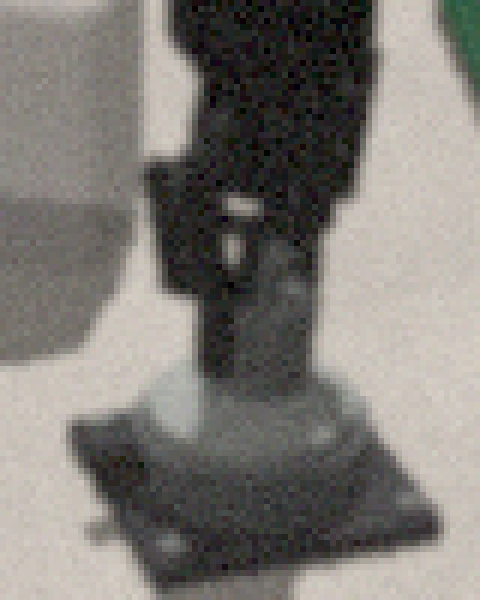

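The tool force is zero and the weight stands on the cap. I'll open fully and then rise straight up.

```bash
python3 -m handwheel '{"grip":[-0.15,-0.2,-0.3,-0.4,-0.5,-0.6,-0.8,-1,-1,-1],"offset":[[0,0,0],[0,0,0],[0,0,0],[0,0,0],[0,0,0],[0,0,0],[0,0,0],[0,0,0],[0,0,0],[0,0,0]],"twist":[[0,0,0],[0,0,0],[0,0,0],[0,0,0],[0,0,0],[0,0,0],[0,0,0],[0,0,0],[0,0,0],[0,0,0]]}' 20
python3 -m handwheel '{"grip":[-1,-1,-1,-1,-1,-1,-1,-1,-1,-1],"offset":[[-0.02,0,0],[-0.03,0,0],[-0.05,0,0],[-0.06,0,0],[-0.08,0,0],[-0.08,0,0],[-0.08,0,0],[-0.05,0,0],[0,0,0.05],[0,0,0.1]],"twist":[[0,0,0],[0,0,0],[0,0,0],[0,0,0],[0,0,0],[0,0,0],[0,0,0],[0,0,0],[0,0,0],[0,0,0]]}' 20
python3 -m handwheel '{"grip":[-1,-1,-1,-1,-1,-1,-1,-1,-1,-1],"offset":[[0,0.08,0.15],[0,0.08,0.15],[0,0.08,0.15],[0,0.08,0.15],[0,0.08,0.15],[0,0.08,0.15],[0,0.05,0.1],[0,0,0],[0,0,0],[0,0,0]],"twist":[[0,0,0],[0,0,0],[0,0,0],[0,0,0],[0,0,0],[0,0,0],[0,0,0],[0,0,0],[0,0,0],[0,0,0]]}' 20
python3 - <<'E'
from h import *
c=env.read_camera("top");d=env.read_camera("side")
cv2.imwrite("pics/f_top.png",c["color"]);cv2.imwrite("pics/f_side.png",d["color"])
cv2.imwrite("pics/f.png",np.clip(np.hstack([crop(c["color"],345,190,75,80,5),crop(d["color"],260,70,75,80,5)])*1.7,0,255).astype(np.uint8))
E
```

```text
clock: 16.3
ee_pos: [0.4788, -0.2103, 0.0852]
orientation: [[-0.0, -0.908, 0.418], [-0.0, 0.418, 0.908], [-1.0, -0.0, -0.0]]
ft_force: [0.5, -0.3, -0.4]
opening: 1.003
clock: 17.55
ee_pos: [0.4975, -0.1688, 0.2198]
orientation: [[-0.001, -0.907, 0.42], [0.0, 0.42, 0.907], [-1.0, 0.001, 0.0]]
ft_force: [-0.3, 0.1, -0.5]
opening: 1.0
clock: 18.8
ee_pos: [0.4786, 0.1688, 0.2198]
orientation: [[-0.001, -0.908, 0.419], [-0.0, 0.419, 0.908], [-1.0, 0.001, -0.001]]
ft_force: [0.1, -0.7, 0.5]
opening: 0.999
```

View pics/f.png

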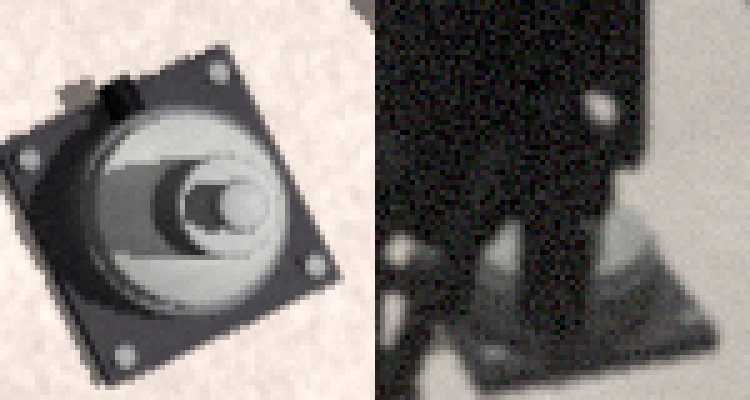

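View pics/f_top.png

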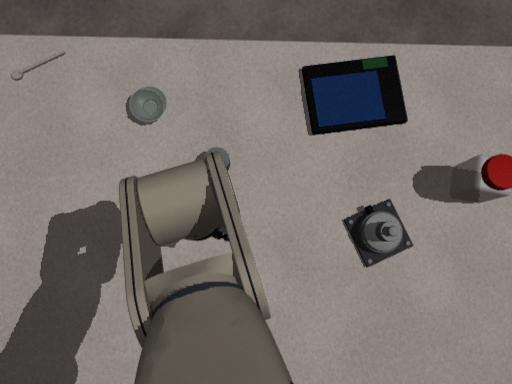

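View pics/f_side.png

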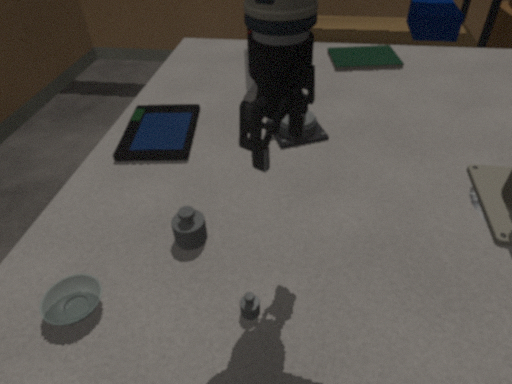

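The weight stands on the cap and the other two are unmoved. I'll measure centring and lean in the top view.

```bash
python3 - <<'E'
from h import *
c=env.read_camera("top");a=np.linspace(0,2*np.pi,80)
x,y,w,h=362,212,42,42;k=14
im=np.clip(cv2.resize(c["color"][y:y+h,x:x+w],None,fx=k,fy=k,interpolation=cv2.INTER_CUBIC)*1.7,0,255).astype(np.uint8)
raw=im.copy()
for z,r,col in((.052,.022,(0,255,0)),(.088,.022,(0,0,255)),(.106,.011,(255,0,0)),(.0416,.042,(0,255,255))):
    P=np.array([proj(c,[.4786+r*np.cos(t),-.2136+r*np.sin(t),z]) for t in a]);P=((P+.5-[x,y])*k-.5).round().astype(np.int32);cv2.polylines(im,[P],True,col,1)
cv2.imwrite("pics/g.png",im);print(env.get_state()["clock"])
E
```

```text
18.95
```

View pics/g.png

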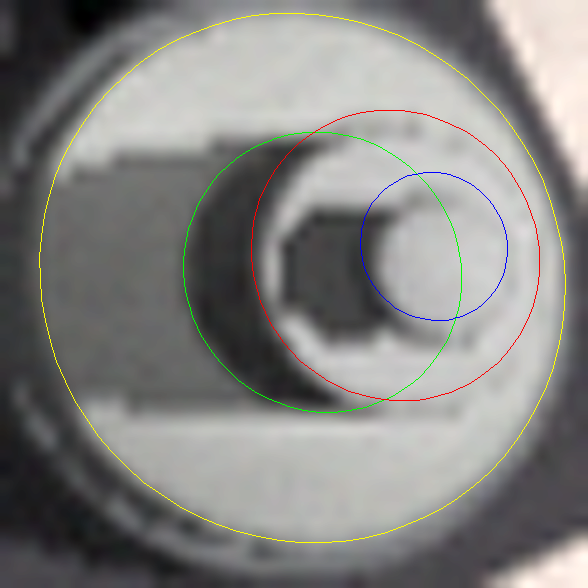

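```bash
python3 - <<'E'
from h import *
from scipy.optimize import least_squares
im=cv2.imread("pics/f_top.png");c=env.read_camera("top")
g=cv2.GaussianBlur(cv2.resize(im[212:254,362:404],None,fx=14,fy=14,interpolation=cv2.INTER_CUBIC).mean(2),(0,0),4)
def arc(c0,r0,r1,ths,z,r,sign,name):
    Q=[];R=[]
    for t in np.deg2rad(ths):
        d=np.array([np.cos(t),np.sin(t)]);rr=np.arange(r0,r1);v=np.array([g[tuple((c0+q*d).round().astype(int)[::-1])] for q in rr]);gr=np.gradient(v)*sign;i=gr.argmax();R.append(int(rr[i]))
        q=(c0+rr[i]*d+.5)/14-.5+[362,212];Q.append(ray(c,*q,z)[:2])
    Q=np.array(Q);o=least_squares(lambda x:np.hypot(*(Q-x).T)-r,[.478,-.213],loss="soft_l1",f_scale=.0005);print(name,o.x.round(4),(o.fun*1e3).round(1).tolist(),R)
arc(np.array([323,272.]),110,165,range(110,251,10),.052,.022,1,"base")
arc(np.array([396,265.]),110,165,range(120,241,10),.088,.022,-1,"rim (bright in->dark out)")
arc(np.array([445,268.]),50,95,range(120,235,10),.106,.011,-1,"knob shadow side")
arc(np.array([445,268.]),55,95,range(-180,180,20),.106,.011,-1,"knob all")
K=cv2.resize(im[224:242,382:402],None,fx=28,fy=28,interpolation=cv2.INTER_CUBIC).astype(float)
cv2.imwrite("pics/k.png",np.clip((K-70)*4,0,255).astype(np.uint8))
E
```

```text
base [ 0.478  -0.2141] [1.2, 1.4, -0.2, -0.0, -0.4, -0.1, 0.7, -0.1, -0.2, -0.2, -0.6, -0.2, 0.3, 2.2, 0.7] [148, 148, 137, 137, 134, 136, 141, 136, 136, 136, 134, 137, 140, 152, 142]
rim (bright in->dark out) [ 0.4759 -0.2152] [-0.2, -0.1, -0.2, -0.1, 0.4, 0.1, 0.0, 0.2, -0.1, -0.3, 0.3, 0.3, -1.2] [142, 140, 137, 136, 138, 135, 134, 135, 133, 132, 137, 137, 128]
knob shadow side [ 0.4757 -0.2164] [-1.0, -0.2, -0.1, 0.2, 0.1, 0.2, 0.4, 0.1, 0.0, 0.7, -0.9, -1.1] [60, 64, 64, 66, 65, 66, 68, 67, 68, 74, 64, 64]
knob all [ 0.4751 -0.217 ] [1.0, 0.8, -0.1, -1.0, -1.5, -2.2, -2.4, -3.7, 1.7, 0.4, 0.9, -4.5, -3.5, -2.5, -1.6, -1.1, 0.0, 0.5] [68, 68, 64, 60, 60, 58, 60, 55, 94, 88, 93, 55, 58, 60, 61, 60, 64, 65]
```

View pics/k.png

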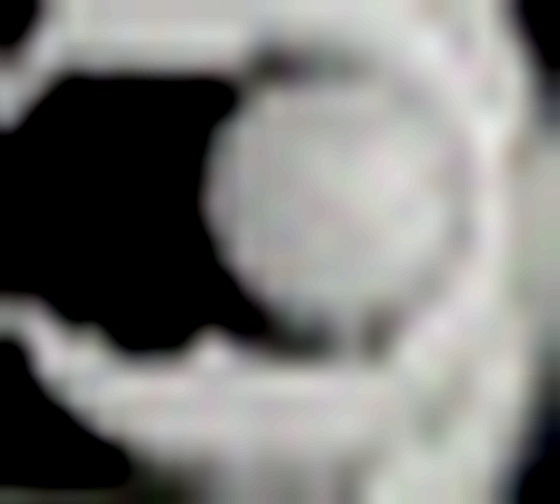

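Base is at (0.478, -0.214), but the rim and knob read about 2–3 mm towards (-x, -y), which is a lean of 2–3°. I'll clear the side view, let time pass, and measure again to see whether it is rocking or settled.

```bash
cat > knob.py <<'E'
from h import *
from scipy.optimize import least_squares
def run(c):
    im=c["color"];g=cv2.GaussianBlur(cv2.resize(im[212:254,362:404],None,fx=14,fy=14,interpolation=cv2.INTER_CUBIC).mean(2),(0,0),4)
    def arc(c0,r0,r1,ths,z,r,sign):
        Q=[]
        for t in np.deg2rad(ths):
            d=np.array([np.cos(t),np.sin(t)]);rr=np.arange(r0,r1);v=np.array([g[tuple((c0+q*d).round().astype(int)[::-1])] for q in rr]);gr=np.gradient(v)*sign;i=gr.argmax()
            q=(c0+rr[i]*d+.5)/14-.5+[362,212];Q.append(ray(c,*q,z)[:2])
        Q=np.array(Q);o=least_squares(lambda x:np.hypot(*(Q-x).T)-r,[.478,-.213],loss="soft_l1",f_scale=.0005);return (o.x*1e3).round(1)
    return arc(np.array([323,272.]),110,165,range(130,231,10),.052,.022,1),arc(np.array([396,265.]),110,165,range(120,235,10),.088,.022,-1),arc(np.array([445,268.]),50,95,range(130,225,10),.106,.011,-1)
if __name__=="__main__":
    for i in range(4): print(env.get_state()["clock"],*run(env.read_camera("top")))
E
python3 knob.py
python3 -m handwheel '{"grip":[-1,-1,-1,-1,-1,-1,-1,-1,-1,-1],"offset":[[-0.02,0.04,0.01],[-0.03,0.08,0.02],[-0.03,0.1,0.03],[-0.03,0.1,0.03],[-0.03,0.1,0.03],[-0.03,0.1,0.03],[0,0.08,0.02],[0,0.03,0.01],[0,0,0],[0,0,0]],"twist":[[0,0,0],[0,0,0],[0,0,0],[0,0,0],[0,0,0],[0,0,0],[0,0,0],[0,0,0],[0,0,0],[0,0,0]]}' 20
python3 knob.py
python3 - <<'E'
from h import *
d=env.read_camera("side")
cv2.imwrite("pics/h0.png",d["color"]);cv2.imwrite("pics/h.png",np.clip(crop(d["color"],262,70,75,75,8)*1.7,0,255).astype(np.uint8))
E
```

```text
19.0 [ 477.9 -214.3] [ 476.1 -215.2] [ 475.2 -216.5]
19.05 [ 478.  -214.3] [ 476.1 -215.2] [ 475.3 -216.4]
19.1 [ 477.9 -214.2] [ 476.1 -215.2] [ 475.8 -216.3]
19.15 [ 477.6 -214. ] [ 476.1 -215.2] [ 475.8 -216.3]
clock: 20.45
ee_pos: [0.3301, 0.2974, 0.2711]
orientation: [[0.0, -0.908, 0.419], [-0.0, 0.419, 0.908], [-1.0, -0.0, -0.0]]
ft_force: [-0.0, 0.3, 0.9]
opening: 1.003
20.45 [ 478.  -214.3] [ 476.1 -215.2] [ 475.3 -216.4]
20.5 [ 478.  -214.2] [ 476.2 -215.3] [ 475.7 -216.2]
20.55 [ 477.9 -214.2] [ 476.1 -215.2] [ 475.6 -216.3]
20.6 [ 478.  -214.2] [ 476.1 -215.2] [ 475.8 -216.2]
```

View pics/h.png

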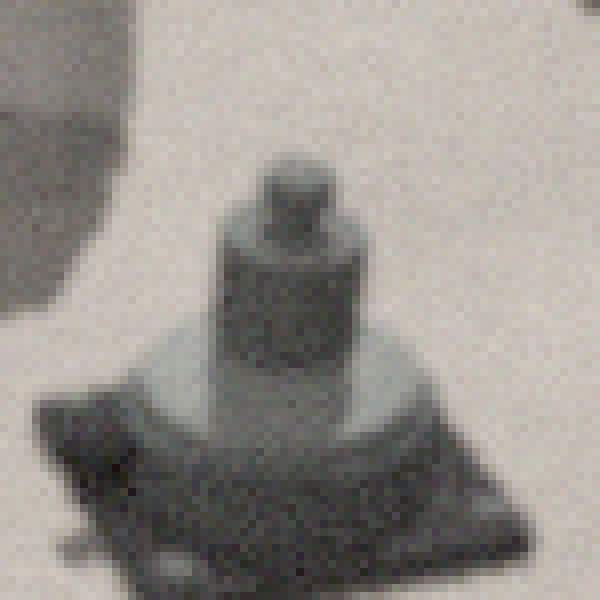

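The weight is static: readings at 19.0 s and 20.6 s are identical. It leans about 2–3° and sits about 2 mm off-centre. Re-gripping a balanced weight for a 2 mm gain is riskier than leaving it. I'll confirm the other weights haven't moved and hand in.

```bash
python3 - <<'E'
from h import *
a=cv2.imread("pics/side0.png").astype(int);b=cv2.imread("pics/h0.png").astype(int)
for n,(x,y,w,h) in(("large",(165,200,50,55)),("small",(232,285,35,40))): print(n,np.abs(cv2.blur(a[y:y+h,x:x+w].astype(np.float32),(3,3))-cv2.blur(b[y:y+h,x:x+w].astype(np.float32),(3,3))).mean().round(2))
print(env.get_state()["clock"],env.finish_job())
E
```

```text
large 6.32
small 7.02
the job is handed in; nothing more can be done
20.7 None
```

The medium weight is standing by itself on the sensor's domed cap, though not perfectly centred. I handed the job in at 20.7 s. I gripped it by the cylinder, lowered it until the force sensor showed contact at about 5 N net, released it slowly and withdrew.

- **Position:** It sits about 2 mm off the cap's centre, leaning about 2° by the combined top and side estimate. The top-view fits of its base, rim and knob disagree with each other. The base edge alone reads under 1 mm off, while base to knob alone would mean about 3° of lean. I left it rather than risk gripping it again.
- **Stability:** It was not moving. Top-view readings at 19.0 s and 20.6 s were the same to within a few tenths of a millimetre.
- **Small and large weights:** In the side pictures they stand where they started, by eye. The before/after pixel comparison gave mean differences of 6–7 grey levels for both, which I did not look into. Changed shading from the arm could explain it, but that comparison does not confirm they are unmoved.
- **Arm:** The gripper was clear of everything at the end, and the tool forces I read stayed below about 8 N.

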